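Swap tubes at the tube warmer and hold the conical one aslant over the light pad

ROBOT

A 6-joint arm with a two-finger parallel gripper is mounted at the origin on the work surface. World frame = base frame: x ahead of the robot, y to its left, z up, the work surface at z = 0. Lengths are in mm, angles in rad, forces in N, time in s.
With the tool pointing down it reaches from about 275 to 1000 mm from the base axis. Payload 8.4 kg.
Tool frame: the origin (TCP) lies midway between the tips of the shut fingers; the grasp point (between the pads) lies 19 mm behind it; z points along the fingers, y is the direction in which the jaws open and shut (so a half turn about z gives the same grasp; the last joint's range is limited). The gripper opens to 85 mm and grips with 20 to 120 N. Pads are 22 mm wide; open, the fingers measure 114 mm over their backs; the gripper's body (76 mm by 85 mm) begins 54 mm behind the grasp point. The pads swing forward as they close: fully open they stand 13 mm farther back than shut.
Start: joints at [-1.334, 0.353, 1.633, -0, 1.155, -0.002], TCP at [147.834, -607.267, 231.281] pointing down, gripper open.
Joint ranges: [-2.63, 2.63], [-0.92, 2.1], [0.06, 2.66], [-1.3, 4.44], [0, 2.69], [-3.02, 3.02]. Speed limits (rad/s): [2.22, 2.22, 2.79, 3.14, 3.14, 3.14].

INTERFACE

Orientations are given as [roll, pitch, yaw] about the fixed x, y, z axes, in that order (R = Rz(yaw) Ry(pitch) Rx(roll)).
In Python, from rig import * gives the robot as it stands.
- The arm moves only by the tool play_rows, never from a script. Its argument "moves" is a list of rows, each a list of 3 entries, a list of its own where there are three numbers: the shift along the tool's x, y, z in m, then the turn, a rotation vector about the tool's x, y, z in rad, then the opening in per cent of the stroke, from 0 (shut) to 100 (fully open). In form: [[[x, y, z], [rx, ry, rz], fingers], ...]. A call has 1 to 20 rows; each row shifts and turns the commanded pose from where the row before left it, along the tool's axes as they then stand; what a row does not reach is not made up. A row lasts 1/10 s, in which the tool goes at most 50 mm and 8.59 degrees, less where a joint would pass 70% of its speed; a pose out of reach is approached as far as the arm can. A call is refused whole if a number of a shift passes 0.05 or a number of a turn 0.15, either way. A call with a gripper value outside its range is refused whole. The fingers move at their own pace and stop on an object; "squeeze" is the grip in N (left out, the last holds). Time passes only in rows, so rows that do not move let the fingers close. It gives the time, the measured TCP pose, the force and the opening at its end, in the units of the state.
- sense(): the state, without advancing time (a new reading comes with each control period).
- grab_frame(name): name is "scene" or "side" or "wrist"; returns a dict with "pixels" (420x560x3 uint8, red, green, blue), "intrinsics" (3x3 intrinsics, pixels), "R" (3x3) and "t" (3): a world point X has camera coordinates R X + t. Camera axes: x right, y down, z forward; pixel columns grow to the right and rows downward; lengths in mm; the calibration is good to about 2 mm. The wrist camera is an equidistant fisheye: a pixel r from the principal point sees the ray r / f radians off the axis. A picture is of the moment at which its call begins. There is no depth.
- sign_off(): hands the job in, once; it reports no verdict.
The state is a dict: "clock": time; "qpos": joint angles; "qvel": joint speeds; "joint_efforts": joint torques, N m; "eef_pos": TCP position; "tcp_rot": TCP orientation; "contact_force": force on the tool from outside, world axes, zero at the start; "wrist_torque": the same for the moment, N m; "opening": opening from 0.0 (shut) to 1.0 (fully open).
Only numpy, scipy, OpenCV 4.12 (cv2) and the standard library are available. Lean on these libraries where they do the work, as an engineer would, in place of code of your own. Each camera call takes 0.05 s, during which the arm holds its last target. There are 200 camera calls.

TASK

The short tube in the small bench rack has been checked: put it back, foot down, fully home in the empty well of the tube warmer and let go of it. Then draw the long conical tube up out of the warmer and hold it up over the light pad, tipped to about 45 degrees with its cap end uppermost and its tip about 120 mm above the bench, so that its contents can be seen against the light; finish still holding it there, steady and touching nothing else. Leave the other two tubes in their wells, and leave the culture dish and the bottle alone.

Things in the scene. Friction and masses are not known exactly. Their poses are not given: they have to be found in the camera images.
- checked: the short tube to put back: clear round-bottomed plastic tube, diameter 17 mm, 100 mm long in all, paper band round its middle, white push-on cap (diameter 19 to 20 mm, topmost 14 mm). 22 g. It stands upright in a hole of the rack, cap top 105 mm above the bench, 60 mm of it above the rack. Origin: centre of its round foot; z axis along it to the cap.
- conical: the long conical tube to hold up: clear plastic, diameter 17 mm, 120 mm long in all, lowest 22 mm tapering to a 6 mm tip, paper band round its middle, white ribbed screw cap of diameter 22 mm (topmost 15 mm). 28 g. It stands in a well of the warmer, 75 mm of it above the block: 20 mm higher than the others (cap top 165 mm above the bench). Origin: centre of its tip; z axis along it to the cap.
- conical_middle (a point): point on the conical tube's axis, halfway along it (60 mm from its tip)
- conical_cap (a point): centre of the top of the conical tube's cap (120 mm from its tip)
- warmer: tube warmer, fixed: white housing 130 x 240 mm, 40 mm high (sloping panel on its -x side to 56 mm), with an aluminium block 60 x 210 mm, top 90 mm above the bench. Four upright wells, diameter 19 mm, 45 mm deep, in a row along its y axis at y = -75, -25, 25, 75 mm, x = 0; three hold tubes, one is empty. Origin: on the bench under the middle of the row; z up.
- empty_well (a point): centre of the mouth of the one empty well, which is to take the short tube, at the block's top face (90 mm above the bench); the well goes 45 mm straight down from it
- rack: white plastic block 80 x 80 x 45 mm, fixed, with four holes of diameter 19 mm, 40 mm deep, 40 mm apart; only one of them is used, by the short tube. Origin: centre of its underside
- light_pad: flat light pad, fixed: 130 x 180 mm, 10 mm thick, aluminium rim and white top. Origin: centre of its underside; z up
- pad_centre (a point): centre of the light pad's white top face (10 mm above the bench)
- side_tube_1: bystander: tube like the short one, standing in a well of the warmer (cap top 145 mm above the bench). Origin: centre of its foot
- side_tube_2: bystander: another such tube in another well of the warmer. Origin: centre of its foot
- dish: bystander: lidded clear culture dish, diameter 61 mm, 14 mm high, loose on the bench. Origin: centre of its underside
- bottle: bystander: small glass bottle, diameter 42 mm, 85 mm high, loose on the bench. Origin: centre of its underside

How it is judged (in metres and radians):
On the way, in this order (a step that is already met when the one before it is completed fails the run):
1. the short tube stands fully home in the empty well of the warmer, let go (horizontal distance between checked and empty_well below 0.008 m and z of checked in the frame of warmer below 0.05 m and angle between checked's own z axis and vertical below 0.12 rad and contact force between the fingers and checked below 0.05 N), for 0.2 s.
2. the conical tube is drawn right out of its well, held by the fingers (z of conical in the frame of warmer above 0.095 m and contact force between the fingers and conical above 0.5 N), for 0.1 s.
At the end, for the whole second after the job is handed in: Short tube in the well: 5 mm of its floor, 8 mm of its axis, 7 deg of upright, let go. Fingers hold the conical tube still, 30-60 deg from upright, cap up, middle within 75 mm of over the pad centre, tip above 80 mm, touching no other thing. Other tubes moved under 20 mm, dish, bottle 30 mm (all of step 1 and linear speed of checked below 0.02 m/s and contact force between the fingers and conical above 1 N and contact force between conical and warmer below 0.05 N and contact force between conical and light_pad below 0.05 N and contact force between conical and rack below 0.05 N and contact force between conical and checked below 0.05 N and contact force between conical and side_tube_1 below 0.05 N and contact force between conical and side_tube_2 below 0.05 N and contact force between conical and dish below 0.05 N and contact force between conical and bottle below 0.05 N and angle between conical's own z axis and vertical between 0.52 and 1.05 rad and horizontal distance between conical_middle and pad_centre below 0.075 m and height (world z) of conical above 0.08 m and height (world z) of conical_cap above 0.13 m and linear speed of conical below 0.03 m/s and angular speed of conical below 0.3 rad/s and not (distance of side_tube_1 from where it was at the start of the episode above 0.02 m) and not (distance of side_tube_2 from where it was at the start of the episode above 0.02 m) and not (distance of dish from where it was at the start of the episode above 0.03 m) and not (distance of bottle from where it was at the start of the episode above 0.03 m)); the arm keeps its last pose, push and grip.
It fails at once if another tube in the warmer is pulled out or knocked (distance of any of side_tube_1, side_tube_2 from where it was at the start of the episode above 0.02 m).
It fails at once if the culture dish or the bottle is pushed away (distance of any of dish, bottle from where it was at the start of the episode above 0.03 m).
It also fails if it takes over 58 s, if anything falls off the work surface, if the arm or the gripper's body presses on something with over 40 N, if the wrist force passes 120 N, or if a joint passes its speed limit or range.

## Working session

There is one attempt and no reset: what is moved stays moved. The work goes in short steps, Python scripts to look and compute and a tool call to move; the robot and the scene stay as the last step left them, time stands still between calls to the robot, and variables do not carry over. Pictures are saved under pics/ and viewed, about 8 in all and at most 12, crops included, and the job is handed in when it is done.

Besides the shell and the picture viewer there is one more tool, called after "Emit:" as name([rows], argument=value, ...), one row to a line, values as JSON. play_rows: Moves the arm, as the interface text tells. Its arguments: {"type":"object","properties":{"moves":{"type":"array"},"squeeze":{"type":"number"}},"required":["moves"]}

```bash
mkdir -p pics; ls; cat > h.py <<'E'
from rig import *
import numpy as np, cv2
def snap(n,f):
    d=grab_frame(n); cv2.imwrite(f'pics/{f}.png',cv2.cvtColor(np.asarray(d['pixels']),cv2.COLOR_RGB2BGR))
    np.savez(f'pics/{f}.npz',K=d['intrinsics'],R=d['R'],t=d['t']); return d
def cal(f):
    d=np.load(f'pics/{f}.npz'); return np.array(d['K']),np.array(d['R']),np.array(d['t']).ravel()
def onz(f,u,v,z):
    K,R,t=cal(f); r=R.T@np.linalg.inv(K)@[u,v,1.]; c=-R.T@t; return c+r*(z-c[2])/r[2]
def proj(f,X):
    K,R,t=cal(f); p=K@(R@np.asarray(X,float)+t); return p[:2]/p[2]
E
python3 - <<'E'
from h import *
print(sense())
for n in('scene','side','wrist'): d=snap(n,n+'0'); print(n,d['intrinsics'],-np.array(d['R']).T@d['t'],d['R'])
E
```

```text
pics
{'clock': 0.0, 'qpos': array([-1.33440118e+00,  3.53655332e-01,  1.63414040e+00, -2.10727610e-05,
        1.15519888e+00, -2.37906233e-03]), 'qvel': array([-0.00096195, -0.00029937,  0.00121312,  0.00082546, -0.00066977,
        0.00163127]), 'joint_efforts': array([-1.32578898e-03, -6.05252910e+01, -3.42063010e+01, -1.93603682e-04,
        9.69224959e-03,  8.22156653e-05]), 'eef_pos': array([ 147.71374788, -606.79968849,  230.55451484]), 'tcp_rot': array([-3.14019065e+00,  1.59315985e-05,  2.38782744e-01]), 'contact_force': array([0.1984809 , 0.14396286, 0.52241879]), 'wrist_torque': array([-0.04889675, -0.00062459, -0.00227986]), 'opening': 0.9983634380125507}
scene [[394.45545122   0.         285.30618829]
 [  0.         394.45545122 212.2594912 ]
 [  0.           0.           1.        ]] [1010.91111775 -495.75450495  597.24297012] [[ 0.75638134  0.6541107  -0.00514362]
 [ 0.35647288 -0.41877524 -0.83519721]
 [-0.54846546  0.62989403 -0.5499265 ]]
side [[418.83364495   0.         271.96667944]
 [  0.         418.83364495 208.38697476]
 [  0.           0.           1.        ]] [ 535.09163701 -832.16720251  710.16377499] [[ 0.9989769  -0.04142001  0.01815288]
 [-0.00920826 -0.57929926 -0.81506292]
 [ 0.04427586  0.81406188 -0.57908799]]
wrist [[325.1922621    0.         282.6466401 ]
 [  0.         325.1922621  215.42608039]
 [  0.           0.           1.        ]] [ 210.31077231 -592.23655789  372.28521295] [[ 0.2376363  -0.97135278 -0.00166099]
 [-0.93868272 -0.23008284  0.2567813 ]
 [-0.24980739 -0.05946141 -0.96646811]]
```

View pics/scene0.png

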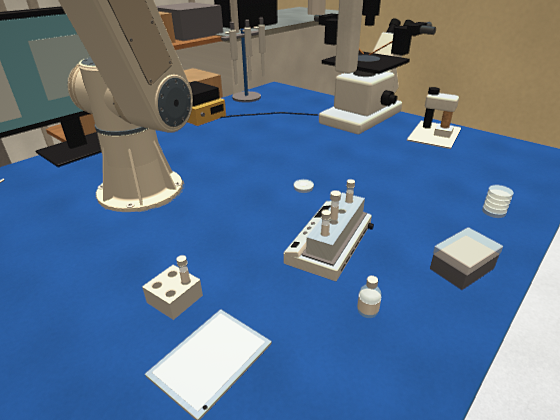

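View pics/side0.png

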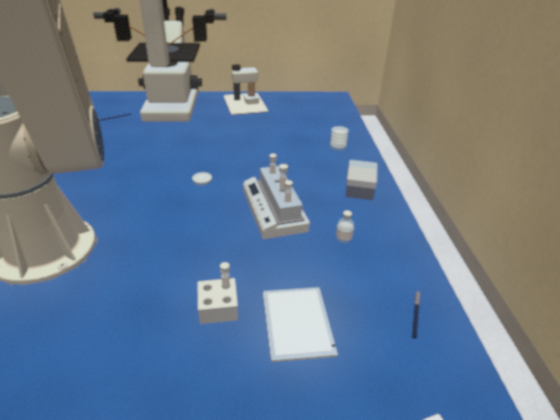

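Scene: rack near (173,290) with its tube cap at (182,261). Tubes in the warmer are at (325,215), (335,196) and (350,184), and the pad is around (210,360). I'll enlarge these regions.

```bash
python3 - <<'E'
import cv2,numpy as np
def crop(f,x,y,w,h,W=400,H=300):
    im=cv2.imread(f'pics/{f}.png')[y:y+h,x:x+w]; im=cv2.resize(im,(W,H),interpolation=cv2.INTER_CUBIC); s=W/w
    for k in range((x//10+1)*10,x+w,10):
        cv2.line(im,(int((k+.5-x)*s),0),(int((k+.5-x)*s),6 if k%50 else 16),(0,255,255),1)
        if k%20==0: cv2.putText(im,str(k),(int((k-x)*s)-10,18),0,.35,(0,255,255),1)
    for k in range((y//10+1)*10,y+h,10):
        cv2.line(im,(0,int((k+.5-y)*s)),(6,int((k+.5-y)*s)),(0,255,255),1)
        if k%20==0: cv2.putText(im,str(k),(8,int((k-y)*s)+5),0,.35,(0,255,255),1)
    return im
a=np.vstack([np.hstack([crop('scene0',275,170,120,90),crop('scene0',130,245,120,90)]),np.hstack([crop('side0',235,150,100,75),crop('side0',185,255,100,75)])])
cv2.imwrite('pics/m1.png',a)
E
```

```text
(no output)
```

View pics/m1.png

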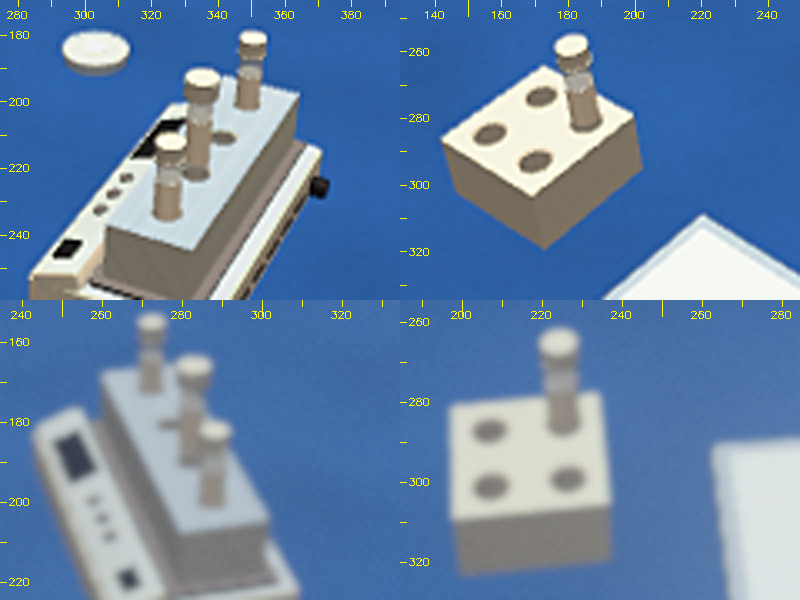

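Order along the row from the near (-y) end: short tube, conical, empty well at scene (341.7,210.6), short tube. The checked tube's cap top is at scene (181.7,257.4) and side (224.5,264.5).

```bash
python3 - <<'E'
from h import *
for n,s,d,z in [('A',(325.8,211.8),(288,182),145),('con',(335.1,192.3),(283,165.5),165),('B',(350.4,180.6),(272.5,154.5),145),('well',(341.7,210.6),(277,180.5),90),('chk',(181.7,257.4),(224.5,264.5),105)]:
    P=[cal('scene0'),cal('side0')]
    X=cv2.triangulatePoints(*[K@np.c_[R,t] for K,R,t in P],np.array(s,float),np.array(d,float)).ravel();X=X[:3]/X[3]
    print(n,onz('scene0',*s,z).round(1),onz('side0',*d,z).round(1),X.round(1))
im=cv2.imread('pics/scene0.png').astype(int)
for f in('scene0','side0'):
    im=cv2.imread(f'pics/{f}.png')
    m=(im.min(2)>225).astype(np.uint8)
    n,l,st,c=cv2.connectedComponentsWithStats(m)
    for i in range(1,n):
        if st[i,4]>1500 and st[i,0]+st[i,2]<350: 
            print(f,st[i],c[i],onz(f,*c[i],10).round(1))
            b=cv2.boxPoints(cv2.minAreaRect(np.argwhere(l==i)[:,::-1].astype(np.float32)))
            h=cv2.approxPolyDP(cv2.findContours((l==i).astype(np.uint8),0,2)[0][0],6,True)[:,0]
            print([onz(f,*p,10)[:2].round(0).tolist() for p in h])
print(onz('scene0',369,312,0),onz('side0',345,238,0))
E
```

```text
A [623.1  78.3 145. ] [624.2  78.2 145. ] [624.   76.9 146. ]
con [610.4 128.1 165. ] [613.9 128.2 165. ] [613.4 123.3 168. ]
B [588.1 225.5 145. ] [590.8 226.8 145. ] [590.5 221.4 147.8]
well [601.3 176.5  90. ] [602.3 175.2  90. ] [602.2 174.9  90.7]
chk [ 471.1 -182.3  105. ] [ 473.6 -182.5  105. ] [ 473.6 -183.9  106.9]
scene0 [ 153  314  112   97 5177] [207.81050802 360.10875024] [ 627.  -261.1   10. ]
[[567.0, -176.0], [573.0, -335.0], [684.0, -330.0], [673.0, -169.0]]
[777.52844052  23.59152131   0.        ] [779.25138945  26.32925163   0.        ]
```

```bash
cat >> h.py <<'E'
from scipy.spatial.transform import Rotation as Ro
def go(pos,rpy=None):
    """tool-frame shift (mm) first, then turn"""
    s=sense(); R=Ro.from_euler('xyz',s['tcp_rot'])
    print('pos',s['eef_pos'].round(1),'rpy',s['tcp_rot'].round(3),'F',s['contact_force'].round(1),'open',round(s['opening'],3),'t',s['clock'])
    print('shift',R.inv().apply(np.array(pos)-s['eef_pos']).round(1))
    if rpy is not None:
        T=Ro.from_euler('xyz',rpy); print('turn',(R.inv()*T).as_rotvec().round(3),'shift if turned first',T.inv().apply(np.array(pos)-s['eef_pos']).round(1))
E
python3 -c "
from h import *
go([472.5,-182.4,180],[np.pi,0,1.203])"
```

```text
pos [ 147.8 -606.9  230.7] rpy [-3.141 -0.     0.239] F [-0.6 -0.5  0.4] open 0.997 t 0.15
shift [ 415.9 -335.6   51.1]
turn [-0.001 -0.001 -0.964] shift if turned first [512.9 150.4  50.7]
```

Emit:
play_rows([
  [[0,0,0],[0,0,-0.1205],100],
  [[0,0,0],[0,0,-0.1205],100],
  [[0,0,0],[0,0,-0.1205],100],
  [[0,0,0],[0,0,-0.1205],100],
  [[0,0,0],[0,0,-0.1205],100],
  [[0,0,0],[0,0,-0.1205],100],
  [[0,0,0],[0,0,-0.1205],100],
  [[0,0,0],[0,0,-0.1205],100],
], squeeze=40)

```text
clock: 0.95
eef_pos: [147.8, -607.1, 230.9]
tcp_rot: [-3.141, -0.001, 1.208]
contact_force: [-0.0, -0.2, -0.5]
opening: 0.998
```

Emit:
play_rows([
  [[0.027,0.0079,0.0027],[0,0,0],100],
  [[0.027,0.0079,0.0027],[0,0,0],100],
  [[0.027,0.0079,0.0027],[0,0,0],100],
  [[0.027,0.0079,0.0027],[0,0,0],100],
  [[0.027,0.0079,0.0027],[0,0,0],100],
  [[0.027,0.0079,0.0027],[0,0,0],100],
  [[0.027,0.0079,0.0027],[0,0,0],100],
  [[0.027,0.0079,0.0027],[0,0,0],100],
  [[0.027,0.0079,0.0027],[0,0,0],100],
  [[0.027,0.0079,0.0027],[0,0,0],100],
  [[0.027,0.0079,0.0027],[0,0,0],100],
  [[0.027,0.0079,0.0027],[0,0,0],100],
  [[0.027,0.0079,0.0027],[0,0,0],100],
  [[0.027,0.0079,0.0027],[0,0,0],100],
  [[0.027,0.0079,0.0027],[0,0,0],100],
  [[0.027,0.0079,0.0027],[0,0,0],100],
  [[0.027,0.0079,0.0027],[0,0,0],100],
  [[0.027,0.0079,0.0027],[0,0,0],100],
  [[0.027,0.0079,0.0027],[0,0,0],100],
  [[0,0,0],[0,0,0],100],
])

```text
clock: 2.95
eef_pos: [473.8, -180.5, 179.6]
tcp_rot: [-3.141, -0.001, 1.205]
contact_force: [0.6, -0.4, -0.1]
opening: 0.998
```

```bash
python3 -c "
from h import *
go([472.5,-182.4,62],[np.pi,0,1.203])
d=snap('wrist','w1')
print(sense()['qpos'].round(3))
from h import cal
K,R,t=cal('w1')
def fe(X):
    c=R@np.array(X)+t; th=np.arctan2(np.hypot(c[0],c[1]),c[2]); u=c[:2]/np.hypot(c[0],c[1])*th
    return K[0,0]*u+K[:2,2]
print(fe([472.5,-182.4,105]),fe([472.5,-182.4,45]))
"
```

```text
pos [ 473.8 -180.5  179.6] rpy [-3.141e+00 -1.000e-03  1.205e+00] F [ 0.6 -0.4 -0.1] open 0.998 t 2.95
shift [ -2.3  -0.5 117.6]
turn [-0.    -0.001  0.002] shift if turned first [ -2.2  -0.5 117.6]
[-0.37   0.23   1.934  0.     0.978 -0.004]
[282.22584975 227.96725125] [282.29049713 207.82204826]
```

View pics/w1.png

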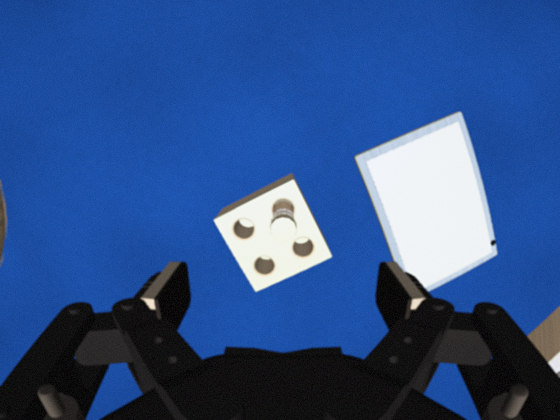

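Emit:
play_rows([
  [[-0.0022,-0.0005,0.0118],[0,0,0],100],
  [[0,0,0.0118],[0,0,0],100],
  [[0,0,0.0118],[0,0,0],100],
  [[0,0,0.0118],[0,0,0],100],
  [[0,0,0.0118],[0,0,0],100],
  [[0,0,0.0118],[0,0,0],100],
  [[0,0,0.0118],[0,0,0],100],
  [[0,0,0.0118],[0,0,0],100],
  [[0,0,0.0118],[0,0,0],100],
  [[0,0,0.0118],[0,0,0],100],
  [[0,0,0],[0,0,0],60],
  [[0,0,0],[0,0,0],30],
  [[0,0,0],[0,0,0],10],
  [[0,0,0],[0,0,0],0],
  [[0,0,0],[0,0,0],0],
  [[0,0,0],[0,0,0],0],
  [[0,0,0],[0,0,0],0],
  [[0,0,0],[0,0,0],0],
  [[0,0,0],[0,0,0],0],
  [[0,0,0],[0,0,0],0],
], squeeze=30)

```text
clock: 5.0
eef_pos: [471.5, -184.6, 62.2]
tcp_rot: [3.141, 0.0, 1.203]
contact_force: [0.2, 0.8, 5.6]
opening: 0.205
```

Emit:
play_rows([
  [[0,0,-0.005],[0,0,0],0],
  [[0,0,-0.01],[0,0,0],0],
  [[0,0,-0.015],[0,0,0],0],
  [[0,0,-0.02],[0,0,0],0],
  [[0,0,-0.02],[0,0,0],0],
  [[0,0,-0.02],[0,0,0],0],
  [[0,0,-0.02],[0,0,0],0],
  [[0,0,-0.02],[0,0,0],0],
  [[0,0,-0.02],[0,0,0],0],
  [[0,0,-0.02],[0,0,0],0],
  [[0,0,-0.01],[0,0,0],0],
  [[0,0,0],[0,0,0],0],
])

```text
clock: 6.2
eef_pos: [471.7, -184.7, 243.5]
tcp_rot: [3.139, 0.0, 1.203]
contact_force: [0.3, 1.2, -0.6]
opening: 0.203
```

```bash
python3 -c "
from h import *
go([602,175.7,242],[np.pi,0,1.797])"
```

```text
pos [ 471.7 -184.7  243.5] rpy [3.139 0.    1.203] F [ 0.3  1.2 -0.6] open 0.203 t 6.2
shift [383.1  -8.1   1.5]
turn [ 0.002  0.001 -0.594] shift if turned first [322.  207.8   1.5]
```

Emit:
play_rows([
  [[0.012,-0.0005,0],[0,0,0],0],
  [[0.024,-0.0005,0],[0,0,0],0],
  [[0.024,-0.0005,0],[0,0,0],0],
  [[0.024,-0.0005,0],[0,0,0],0],
  [[0.024,-0.0005,0],[0,0,0],0],
  [[0.024,-0.0005,0],[0,0,0],0],
  [[0.024,-0.0005,0],[0,0,0],0],
  [[0.024,-0.0005,0],[0,0,0],0],
  [[0.024,-0.0005,0],[0,0,0],0],
  [[0.024,-0.0005,0],[0,0,0],0],
  [[0.024,-0.0005,0],[0,0,0],0],
  [[0.024,-0.0005,0],[0,0,0],0],
  [[0.024,-0.0005,0],[0,0,0],0],
  [[0.024,-0.0005,0],[0,0,0],0],
  [[0.024,-0.0005,0],[0,0,0],0],
  [[0.024,-0.0005,0],[0,0,0],0],
  [[0.011,0,0],[0,0,0],0],
  [[0,0,0],[0,0,-0.1],0],
  [[0,0,0],[0,0,-0.148],0],
  [[0,0,0],[0,0,-0.148],0],
])

```text
clock: 8.2
eef_pos: [600.7, 175.9, 240.8]
tcp_rot: [-3.14, 0.001, 1.605]
contact_force: [1.6, -0.1, -0.6]
opening: 0.204
```

Emit:
play_rows([
  [[0,0,0],[0,0,-0.148],0],
  [[0,0,0],[0,0,-0.05],0],
  [[0,0,0],[0,0,0],0],
  [[0,0,0],[0,0,0],0],
])

```text
clock: 8.6
eef_pos: [601.0, 175.6, 241.3]
tcp_rot: [-3.14, 0.0, 1.795]
contact_force: [-0.5, 1.0, -0.7]
opening: 0.206
```

```bash
python3 - <<'E'
from h import *
go([602,175.7,210],[np.pi,0,1.797])
snap('scene','s2');snap('side','d2')
def crop(f,x,y,w,h,W=400,H=300):
    im=cv2.imread(f'pics/{f}.png')[y:y+h,x:x+w]; im=cv2.resize(im,(W,H),interpolation=cv2.INTER_CUBIC); s=W/w
    for k in range((x//10+1)*10,x+w,10):
        cv2.line(im,(int((k+.5-x)*s),0),(int((k+.5-x)*s),6),(0,255,255),1)
        cv2.putText(im,str(k),(int((k-x)*s)-10,18),0,.35,(0,255,255),1)
    for k in range((y//10+1)*10,y+h,10):
        cv2.line(im,(0,int((k+.5-y)*s)),(6,int((k+.5-y)*s)),(0,255,255),1)
        cv2.putText(im,str(k),(8,int((k-y)*s)+5),0,.35,(0,255,255),1)
    return im
cv2.imwrite('pics/m2.png',np.hstack([crop('s2',310,130,80,120,400,600),crop('d2',240,95,80,120,400,600)]))
for f in('s2','d2'):
    print(f,proj(f,[602,175.7,90]),proj(f,[602,175.7,185]),proj(f,[602,175.7,286]))
E
```

```text
pos [601.  175.6 241.3] rpy [-3.14   0.     1.795] F [-0.5  1.  -0.7] open 0.206 t 8.6
shift [-0.2  1.  31.3]
turn [-0.001  0.    -0.002] shift if turned first [-0.2  1.  31.3]
s2 [341.74751196 210.85131814] [344.90101587 174.9543719 ] [348.69525595 131.76380179]
d2 [276.86715746 180.40695435] [277.74683906 150.27956993] [278.78137353 114.84877609]
```

View pics/m2.png

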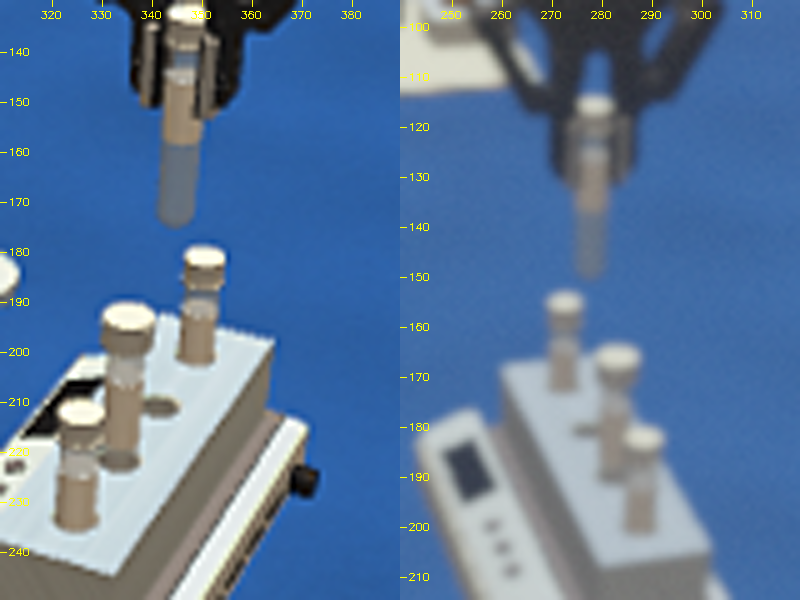

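Scene shows the foot at (344.7,174) and side at (277.5,150.4), both within about 0.5 px of the point predicted over the well. Descending.

Emit:
play_rows([
  [[0.0004,0.0005,0.01],[0,0,0],0],
  [[0,0,0.015],[0,0,0],0],
  [[0,0,0.015],[0,0,0],0],
  [[0,0,0.015],[0,0,0],0],
  [[0,0,0.015],[0,0,0],0],
  [[0,0,0.01],[0,0,0],0],
  [[0,0,0.005],[0,0,0],0],
  [[0,0,0.003],[0,0,0],0],
  [[0,0,0.003],[0,0,0],0],
  [[0,0,0.003],[0,0,0],0],
  [[0,0,0.003],[0,0,0],0],
  [[0,0,0.003],[0,0,0],0],
  [[0,0,0.003],[0,0,0],0],
  [[0,0,0],[0,0,0],0],
])

```text
clock: 10.1
eef_pos: [601.6, 176.2, 138.6]
tcp_rot: [-3.141, 0.0, 1.797]
contact_force: [-0.2, 0.1, 1.2]
opening: 0.211
```

Emit:
play_rows([
  [[0,0,0.004],[0,0,0],0],
  [[0,0,0.004],[0,0,0],0],
  [[0,0,0.004],[0,0,0],0],
  [[0,0,0.004],[0,0,0],0],
  [[0,0,0.004],[0,0,0],0],
  [[0,0,0.004],[0,0,0],0],
  [[0,0,0.003],[0,0,0],0],
  [[0,0,0.003],[0,0,0],0],
  [[0,0,0],[0,0,0],0],
])

```text
clock: 11.0
eef_pos: [601.7, 176.2, 108.5]
tcp_rot: [-3.141, 0.0, 1.797]
contact_force: [-0.2, -0.9, -1.1]
opening: 0.208
```

Emit:
play_rows([
  [[0,0,0.002],[0,0,0],0],
  [[0,0,0.002],[0,0,0],0],
  [[0,0,0.0015],[0,0,0],0],
  [[0,0,0.001],[0,0,0],0],
  [[0,0,0],[0,0,0],0],
  [[0,0,0],[0,0,0],0],
])

```text
clock: 11.6
eef_pos: [601.9, 176.3, 102.5]
tcp_rot: [3.141, -0.0, 1.797]
contact_force: [-0.2, -0.9, 0.2]
opening: 0.211
```

Emit:
play_rows([
  [[0,0,0],[0,0,0],30],
  [[0,0,0],[0,0,0],50],
  [[0,0,0],[0,0,0],70],
  [[0,0,0],[0,0,0],70],
  [[0,0,0],[0,0,0],70],
  [[0,0,0],[0,0,0],70],
  [[0,0,-0.005],[0,0,0],70],
  [[0,0,-0.01],[0,0,0],70],
  [[0,0,-0.015],[0,0,0],70],
  [[0,0,-0.015],[0,0,0],70],
  [[0,0,-0.015],[0,0,0],70],
  [[0,0,-0.015],[0,0,0],70],
  [[0,0,-0.015],[0,0,0],70],
  [[0,0,-0.01],[0,0,0],70],
  [[0,0,0],[0,0,0],70],
  [[0,0,0],[0,0,0],70],
])

```text
clock: 13.2
eef_pos: [601.8, 176.2, 202.4]
tcp_rot: [-3.142, 0.0, 1.797]
contact_force: [-0.2, 0.5, 0.2]
opening: 0.705
```

```bash
python3 - <<'E'
from h import *
go([612.4,127.4,111],[np.pi,0,1.797])
snap('scene','s3');snap('side','d3')
def crop(f,x,y,w,h,W=400,H=300):
    im=cv2.imread(f'pics/{f}.png')[y:y+h,x:x+w]; im=cv2.resize(im,(W,H),interpolation=cv2.INTER_CUBIC); s=W/w
    for k in range((x//10+1)*10,x+w,10):
        cv2.line(im,(int((k+.5-x)*s),0),(int((k+.5-x)*s),6),(0,255,255),1)
        cv2.putText(im,str(k),(int((k-x)*s)-10,18),0,.35,(0,255,255),1)
    for k in range((y//10+1)*10,y+h,10):
        cv2.line(im,(0,int((k+.5-y)*s)),(6,int((k+.5-y)*s)),(0,255,255),1)
        cv2.putText(im,str(k),(8,int((k-y)*s)+5),0,.35,(0,255,255),1)
    return im
cv2.imwrite('pics/m3.png',np.hstack([crop('s3',310,130,80,120,400,600),crop('d3',240,95,80,120,400,600)]))
for f in('s3','d3'):
    print(f,proj(f,[601.6,176.2,145]))
E
```

```text
pos [601.8 176.2 202.4] rpy [-3.142  0.     1.797] F [-0.2  0.5  0.2] open 0.705 t 13.2
shift [-49.9  -0.6  91.4]
turn [-0.  0. -0.] shift if turned first [-50.   -0.6  91.4]
s3 [343.50447712 190.4371832 ]
d3 [277.21143979 163.22708496]
```

View pics/m3.png

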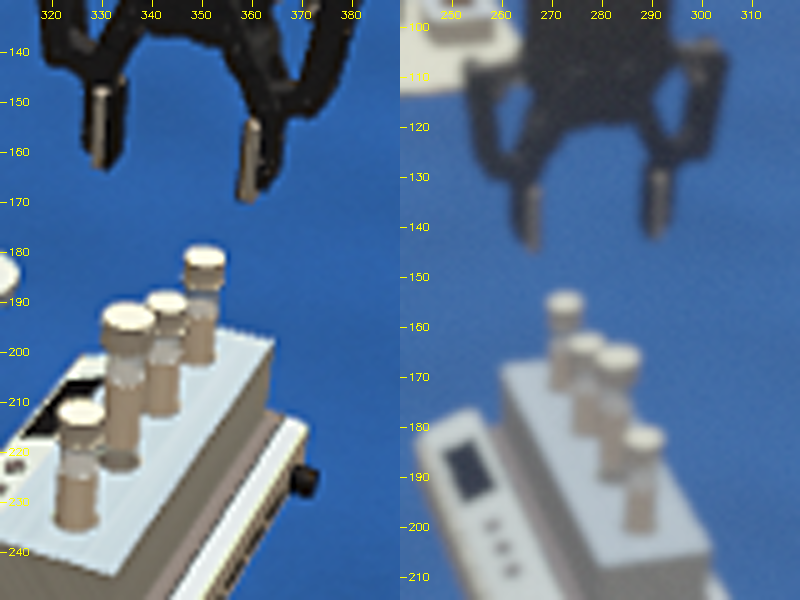

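The placed tube's cap top is at scene (343,190). The prediction for fully home is (343.5,190.4), so it is seated and free. Next, the conical tube.

Emit:
play_rows([
  [[-0.01,-0.0006,0],[0,0,0],70],
  [[-0.015,0,0],[0,0,0],70],
  [[-0.015,0,0],[0,0,0],70],
  [[-0.01,0,0],[0,0,0],70],
  [[0,0,0.01],[0,0,0],70],
  [[0,0,0.015],[0,0,0],70],
  [[0,0,0.015],[0,0,0],70],
  [[0,0,0.015],[0,0,0],70],
  [[0,0,0.015],[0,0,0],70],
  [[0,0,0.014],[0,0,0],70],
  [[0,0,0.007],[0,0,0],70],
  [[0,0,0],[0,0,0],40],
  [[0,0,0],[0,0,0],20],
  [[0,0,0],[0,0,0],0],
  [[0,0,0],[0,0,0],0],
  [[0,0,0],[0,0,0],0],
  [[0,0,0],[0,0,0],0],
  [[0,0,0],[0,0,0],0],
  [[0,0,0],[0,0,0],0],
  [[0,0,0],[0,0,0],0],
], squeeze=40)

```text
clock: 15.3
eef_pos: [613.0, 127.5, 112.1]
tcp_rot: [3.14, 0.0, 1.797]
contact_force: [-0.4, -0.2, 5.4]
opening: 0.199
```

Emit:
play_rows([
  [[0,0,-0.005],[0,0,0],0],
  [[0,0,-0.01],[0,0,0],0],
  [[0,0,-0.015],[0,0,0],0],
  [[0,0,-0.015],[0,0,0],0],
  [[0,0,-0.015],[0,0,0],0],
  [[0,0,-0.015],[0,0,0],0],
  [[0,0,-0.015],[0,0,0],0],
  [[0,0,-0.015],[0,0,0],0],
  [[0,0,-0.015],[0,0,0],0],
  [[0,0,-0.015],[0,0,0],0],
  [[0,0,-0.01],[0,0,0],0],
  [[0,0,0],[0,0,0],0],
])

```text
clock: 16.5
eef_pos: [613.3, 127.5, 258.3]
tcp_rot: [3.139, 0.0, 1.797]
contact_force: [-0.2, 0.2, -0.6]
opening: 0.202
```

```bash
python3 - <<'E'
from h import *
s=sense(); print(s['qpos'].round(3))
# target: tool axis tilted 45 deg outward (radial toward pad); tip 120, middle over pad
a=np.arctan2(-253,624); rad=np.array([np.cos(a),np.sin(a),0])
z=(rad-[0,0,1])/2**.5; x=np.cross([0,0,1.],rad); y=np.cross(z,x)
R=Ro.from_matrix(np.c_[x,y,z]); rpy=R.as_euler('xyz')
mid=np.array([624,-253,120+60/2**.5]); # grasp is 85 from tip -> 25 behind mid, TCP 19 ahead
tcp=mid-6*z
print(rpy,tcp)
go(tcp,rpy)
go([tcp[0],tcp[1],s['eef_pos'][2]],[np.pi,0,a+np.pi/2])
E
```

```text
[ 0.203  0.33   1.604  0.     1.205 -0.023]
[2.35619449e+00 2.22044605e-16 1.18560162e+00] [ 620.06823757 -251.40587196  166.66904756]
pos [613.3 127.5 258.3] rpy [3.139 0.    1.797] F [-0.2  0.2 -0.6] open 0.202 t 16.5
shift [-370.8  -78.6   91.5]
turn [-0.758 -0.241  0.579] shift if turned first [-348.7   40.3  169.9]
pos [613.3 127.5 258.3] rpy [3.139 0.    1.797] F [-0.2  0.2 -0.6] open 0.202 t 16.5
shift [-3.708e+02 -7.840e+01 -2.000e-01]
turn [ 0.003 -0.001  0.611] shift if turned first [-348.7  148.6    0. ]
```

Emit:
play_rows([
  [[-0.01,-0.0021,0],[0,0,0],0],
  [[-0.02,-0.0042,0],[0,0,0],0],
  [[-0.02,-0.0042,0],[0,0,0],0],
  [[-0.02,-0.0042,0],[0,0,0],0],
  [[-0.02,-0.0042,0],[0,0,0],0],
  [[-0.02,-0.0042,0],[0,0,0],0],
  [[-0.02,-0.0042,0],[0,0,0],0],
  [[-0.02,-0.0042,0],[0,0,0],0],
  [[-0.02,-0.0042,0],[0,0,0],0],
  [[-0.02,-0.0042,0],[0,0,0],0],
  [[-0.02,-0.0042,0],[0,0,0],0],
  [[-0.02,-0.0042,0],[0,0,0],0],
  [[-0.02,-0.0042,0],[0,0,0],0],
  [[-0.02,-0.0042,0],[0,0,0],0],
  [[-0.02,-0.0042,0],[0,0,0],0],
  [[-0.02,-0.0042,0],[0,0,0],0],
  [[-0.02,-0.0042,0],[0,0,0],0],
  [[-0.02,-0.0042,0],[0,0,0],0],
  [[-0.02,-0.0042,0],[0,0,0],0],
  [[0,0,0],[0,0,0],0],
])

```text
clock: 18.5
eef_pos: [619.5, -253.6, 256.1]
tcp_rot: [-3.141, 0.001, 1.795]
contact_force: [-0.2, 0.3, 0.4]
opening: 0.201
```

Emit:
play_rows([
  [[0,0,0],[0,0,0.1],0],
  [[0,0,0],[0,0,0.1],0],
  [[0,0,0],[0,0,0.1],0],
  [[0,0,0],[0,0,0.1],0],
  [[0,0,0],[0,0,0.1],0],
  [[0,0,0],[0,0,0.11],0],
  [[0,0,0],[-0.05,0,0],0],
  [[0,0,0],[-0.1,0,0],0],
  [[0,0,0],[-0.1,0,0],0],
  [[0,0,0],[-0.1,0,0],0],
  [[0,0,0],[-0.1,0,0],0],
  [[0,0,0],[-0.1,0,0],0],
  [[0,0,0],[-0.1,0,0],0],
  [[0,0,0],[-0.085,0,0],0],
  [[0,0,0],[-0.05,0,0],0],
  [[0,0,0],[0,0,0],0],
  [[0,0,0],[0,0,0],0],
])

```text
clock: 20.2
eef_pos: [619.8, -250.5, 256.6]
tcp_rot: [2.358, -0.0, 1.187]
contact_force: [-0.3, -0.2, 0.7]
opening: 0.203
```

```bash
python3 - <<'E'
from h import *
print(sense()['qpos'].round(3))
go([620,-251.4,166.7],[2.356,0,1.186])
E
```

```text
[-0.388  0.141  2.112  0.028  0.105 -0.03 ]
pos [ 619.8 -250.5  256.6] rpy [ 2.358 -0.     1.187] F [-0.3 -0.2  0.7] open 0.203 t 20.2
shift [ -0.8 -63.1  64. ]
turn [-0.002 -0.001  0.001] shift if turned first [ -0.7 -63.3  63.9]
```

q5 is close to its zero limit with the tool leaning outward, so lowering this way would hit the limit. I'll tip it the opposite way, cap outward, which uses the middle of q5's range.

Emit:
play_rows([
  [[0,0,0],[0.05,0,0],0],
  [[0,0,0],[0.1,0,0],0],
  [[0,0,0],[0.1,0,0],0],
  [[0,0,0],[0.1,0,0],0],
  [[0,0,0],[0.1,0,0],0],
  [[0,0,0],[0.1,0,0],0],
  [[0,0,0],[0.1,0,0],0],
  [[0,0,0],[0.1,0,0],0],
  [[0,0,0],[0.1,0,0],0],
  [[0,0,0],[0.1,0,0],0],
  [[0,0,0],[0.1,0,0],0],
  [[0,0,0],[0.1,0,0],0],
  [[0,0,0],[0.1,0,0],0],
  [[0,0,0],[0.1,0,0],0],
  [[0,0,0],[0.1,0,0],0],
  [[0,0,0],[0.08,0,0],0],
  [[0,0,0],[0.04,0,0],0],
  [[0,0,0],[0,0,0],0],
  [[0,0,0],[0,0,0],0],
])

```text
clock: 22.1
eef_pos: [620.2, -250.8, 256.5]
tcp_rot: [-2.358, 0.0, 1.187]
contact_force: [0.3, 1.0, 1.4]
opening: 0.2
```

```bash
python3 - <<'E'
from h import *
print(sense()['qpos'].round(3))
go([628,-254.6,166.7],[-2.356,0,1.186])
E
```

```text
[-3.860e-01  8.810e-01  8.910e-01 -2.000e-03  2.153e+00 -2.000e-03]
pos [ 620.2 -250.8  256.5] rpy [-2.358  0.     1.187] F [0.3 1.  1.4] open 0.2 t 22.1
shift [-0.6 69.5 57.4]
turn [0.002 0.001 0.   ] shift if turned first [-0.6 69.6 57.3]
```

Emit:
play_rows([
  [[0,0.004,0.003],[0,0,0],0],
  [[0,0.0085,0.007],[0,0,0],0],
  [[0,0.0085,0.007],[0,0,0],0],
  [[0,0.0085,0.007],[0,0,0],0],
  [[0,0.0085,0.007],[0,0,0],0],
  [[0,0.0085,0.007],[0,0,0],0],
  [[0,0.0085,0.007],[0,0,0],0],
  [[0,0.0085,0.007],[0,0,0],0],
  [[0,0.006,0.0054],[0,0,0],0],
  [[0,0,0],[0,0,0],0],
  [[0,0,0],[0,0,0],0],
  [[0,0,0],[0,0,0],0],
  [[0,0,0],[0,0,0],0],
  [[0,0,0],[0,0,0],0],
])

```text
clock: 23.5
eef_pos: [627.8, -253.9, 167.3]
tcp_rot: [-2.357, 0.0, 1.187]
contact_force: [-0.8, -0.0, -0.6]
opening: 0.202
```

```bash
python3 - <<'E'
from h import *
go([628,-254.6,166.7],[-2.356,0,1.186])
print(sense()['qvel'].round(3))
snap('scene','s4');snap('side','d4')
c=lambda f,x,y,w,h,W,H:cv2.resize(cv2.imread(f'pics/{f}.png')[y:y+h,x:x+w],(W,H),interpolation=cv2.INTER_CUBIC)
cv2.imwrite('pics/m4.png',np.hstack([c('s4',120,150,260,260,400,400),c('d4',190,140,200,200,400,400)]))
p=Ro.from_euler('xyz',sense()['tcp_rot']).apply([0,0,1]);T=sense()['eef_pos']+p*66
for f in('s4','d4'): print(f,'tip',proj(f,T),'cap',proj(f,T-120*p))
print(T)
E
```

```text
pos [ 627.8 -253.9  167.3] rpy [-2.357  0.     1.187] F [-0.8 -0.  -0.6] open 0.202 t 23.5
shift [-0.6  0.7  0.1]
turn [0.001 0.001 0.001] shift if turned first [-0.6  0.7  0.1]
[ 0.001  0.002  0.003  0.    -0.001 -0.   ]
s4 tip [195.3410937  294.61783232] cap [204.81141255 289.82265065]
d4 tip [279.03932037 276.69226897] cap [324.72314121 254.63390951]
[ 584.52047487 -236.39641886  120.34505486]
```

View pics/m4.png

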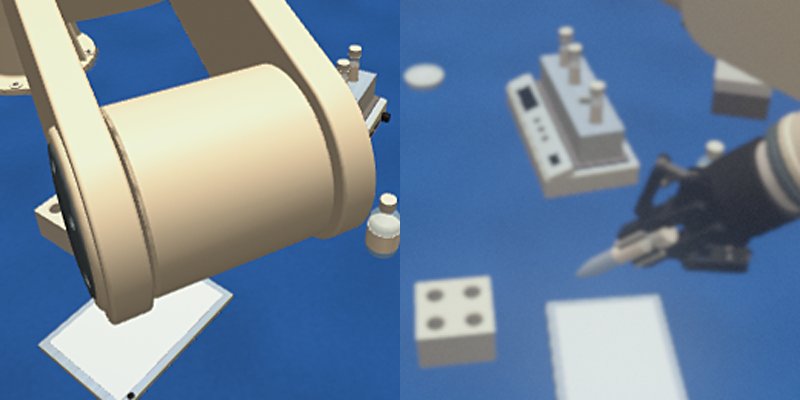

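The side view shows the tip at (279,277), as predicted, with the tube tilted 45° and clear of everything. The short tubes are still in their wells, and the dish and bottle are in place. Handing in.

```bash
python3 -c "
from h import *
print(onz('side0',297,321,10)); print(sign_off()); s=sense(); print(s['clock'],s['opening'],s['eef_pos'])"
```

```text
[ 624.2493809  -256.13198133   10.        ]
the job is handed in; nothing more can be done
None
the job is handed in; nothing more can be done
```

The short tube is back in the empty well. The conical tube is held over the light pad at 45°, cap up. The job was handed in at about 23.6 s of the 58 s allowed, and no verdict was reported.

- **Short tube:** after I let go, its cap top in the scene view was within about 0.5 px of where a fully seated tube should appear.
- **Conical tube:**
  - **Position:** its tip is at about 120 mm by the arm's reading. In the side view the tip is within 1 px of that point. The tube's middle is within a few mm of the pad centre.
  - **Grip and contact:** the gripper still holds it at 20% opening, the joints are at rest, and the force reading is only noise. Nothing appears to touch it.
- **Other items:** the two other tubes, the dish and the bottle appear undisturbed in the last pictures. I checked these by eye and did not measure them. The last scene view was mostly blocked by the arm, so the final check rests mainly on the side view.
- **Change on the way:** I first tipped the tube outward, which brought joint 5 close to its limit. I then tipped it the other way, so the cap points away from the robot.

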